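Clamp a ball bearing in the play fixture and hold the spring key in the green band

TASK

Take the ball bearing out of the parts tray, leaving the other parts in the tray, lay it flat on the marked circle of the bearing fixture between the two stop pins and the clamp foot, and let go of it. Then press the fixture's sprung key down by its black pad until the orange pointer stands in the green band, so that the foot clamps the bearing against both pins; never press on to the end of the red. The key springs back when released, so finish while still holding it pressed in the green, and do not push the other gauges on the worktop about.

Things in the scene. Friction and masses are not known exactly. Their poses are not given: they have to be found in the camera images.
- bearing: Steel ball bearing lying flat, a ring 42 mm across and 12 mm thick, with a hole; about 0.09 kg. Origin at the centre of its underside, z up. It starts in one of the four corner spots of the parts tray; grip it across its outer ring.
- parts_tray: Open green tray, fixed, 200 (x) by 230 mm (y), rim 24 mm high, walls and floor 4 mm thick. Origin at the centre of its underside. Parts stand in its four corner regions, 45 mm from the centre in x and 58 mm in y; a bolt lies in the middle. At least 20 mm is free round the bearing, except that the bolt may be nearer on the side of the tray's centre.
- spur_gear: Grey toothed gear, 52 mm across, 14 mm thick, in the tray. Origin at the centre of its underside.
- pinion: Small dark gear, 28 mm across, 18 mm high, in the tray. Origin at the centre of its underside.
- bronze_bush: Bronze flanged bush, 40 mm across the flange, 36 mm high, in the tray. Origin at the centre of its underside.
- hex_bolt: Hexagon bolt lying in the middle of the tray, 64 mm long, head 20 mm. Origin under its middle.
- play_fixture: Bearing fixture, fixed: dark steel base plate 180 (x) by 90 mm (y), top face 10 mm above the worktop. Origin at worktop level, 5 mm from the plate's middle towards +x; +x is the end with two steel stop pins (8 mm across, 14 mm high, at x 65.5, y +-14.3 mm), -x the end with the black key pad. Loading place open sideways only: carry the bearing gripped across the fixture's y.
- clamp_foot: Brass sprung foot, 16 mm wide in y, at the bearing's mid height; tip at fixture x = 15 mm with the key up. Pressing the key drives it about 9 mm towards +x, pushing the bearing onto both pins; then its spring loads the bearing (5 to 13 N over the green band). Origin 14 mm behind its tip.
- nest (a point): Where the centre of the bearing's underside lies once it is clamped against both pins: on the plate's top face (10 mm above the worktop), at x = 45 mm of the fixture. Axes as the fixture's.
- load_point (a point): Centre of the white circle marked on the plate's top face, at x = 40.4 mm of the fixture, 4.6 mm short of the nest: put the bearing down with its centre here; it then has 4.6 mm to spare to the pins and to the foot. Axes as the fixture's.
- bracket (a point): Pivot of the key, 13.3 mm in fixture x and 58 mm above the worktop, in a grey bracket 29 mm wide (y), 66 mm high, standing at fixture x = 2 to 18 mm.
- scale (a point): Middle of the green band on the white scale plate (24 mm wide, top 70 mm above the worktop), which stands at fixture x = -39 mm, y = 15 to 39 mm. The orange pointer on the key sinks along it, first to the green, then to the red below.
- key_pad (a point): Middle of the top of the black pad of the key, 38 mm (x) by 34 mm (y); moves with the key. With the key up it is 64 mm above the worktop; at the middle of the green band it is about 27 mm lower and 2 mm nearer the nest. Press it straight down; about 7 to 13 N hold it in the green.
- clamp_key (a joint): Angle of the sprung key in rad: 0 up (it springs back to it), grows as the pad is pressed down; pivot 85 mm from the middle of the pad. The foot meets the bearing on its pins at 0.22; the green band is 0.27 to 0.37 (pad 23 to 31 mm down); red from 0.39; end stop 0.45.
- micrometer: Micrometer, 48 x 125 x 14 mm, lying on the worktop right of the fixture. Leave it alone.
- ring_gauge: Knurled steel ring gauge, 62 mm across, 22 mm high, on the worktop beyond the tray and the fixture. Not the bearing; leave it alone.
- v_block: Steel V block, 48 x 45 x 38 mm, on the worktop beyond the fixture. Leave it alone.
Not all that is in view belongs to the job. Of the things that look like the pinion, take the one that is farthest to the robot's left at the start. What is shaped like the bearing but pink is not meant.

How it is judged:
On the way, in this order (a step that is already met when the one before it is completed fails the run):
1. the bearing is lifted clear of the tray (height (world z) of bearing above 0.045 m), for 0.1 s.
2. the bearing lies flat at the loading place, let go, with the key still up (horizontal distance between bearing and load_point below 0.008 m and z of bearing in the frame of play_fixture below 0.013 m and angle between bearing's own z axis and vertical below 0.12 rad and contact force between the fingers and bearing below 0.1 N and value of joint clamp_key below 0.12 rad), for 0.2 s.
3. the key is pressed into the green band and clamps the bearing against both pins (horizontal distance between bearing and nest below 0.004 m and z of bearing in the frame of play_fixture between 0.007 and 0.013 m and angle between bearing's own z axis and vertical below 0.12 rad and value of joint clamp_key between 0.27 and 0.37 rad and velocity of joint clamp_key between -0.1 and 0.1 rad/s and contact force between any of the fingers, the arm and play_fixture above 3 N and contact force between clamp_foot and bearing above 2.5 N and contact force between each of the fingers, the arm and bearing below 0.3 N), for 0.3 s.
At the end, for the whole second after the job is handed in: Robot holds the key still at 0.27 to 0.37 rad with over 3 N; the foot bears on the bearing with over 2.5 N; the bearing lies flat (0.12 rad, 3 mm in height), centre within 4 mm of the nest, untouched by the robot; gear, pinion, bush and bolt are in the tray (all of step 3 and x of spur_gear in the frame of parts_tray between -0.1 and 0.1 m and y of spur_gear in the frame of parts_tray between -0.115 and 0.115 m and height (world z) of each of spur_gear, pinion, bronze_bush, hex_bolt below 0.04 m and x of pinion in the frame of parts_tray between -0.1 and 0.1 m and y of pinion in the frame of parts_tray between -0.115 and 0.115 m and x of bronze_bush in the frame of parts_tray between -0.1 and 0.1 m and y of bronze_bush in the frame of parts_tray between -0.115 and 0.115 m and x of hex_bolt in the frame of parts_tray between -0.1 and 0.1 m and y of hex_bolt in the frame of parts_tray between -0.115 and 0.115 m); the arm keeps its last pose, push and grip.
It fails at once if the key is pressed to the end of the red (over 0.43 rad) (value of joint clamp_key above 0.43 rad).
It fails at once if another part is taken out of the tray (height (world z) of any of spur_gear, pinion, bronze_bush, hex_bolt above 0.06 m).
It fails at once if a gauge on the worktop is pushed more than 25 mm (distance of any of micrometer, ring_gauge, v_block from where it was at the start of the episode above 0.025 m).
It also fails if it takes over 48 s, if anything falls off the work surface, if the arm or the gripper's body presses on something with over 40 N, if the wrist force passes 120 N, or if a joint passes its speed limit or range.

ROBOT

A 7-joint arm with a two-finger parallel gripper is mounted at the origin on a cart in front of the work surface, level with it; the furniture and walls round the work are solid. World frame = base frame: x ahead of the robot, y to its left, z up, the work surface at z = 0. Lengths are in m, angles in rad, forces in N, time in s.
With the tool pointing down it reaches from about 0.425 to 0.925 m from the base axis. Payload 6.8 kg.
Tool frame: the origin (TCP) lies at the very end of the fingers, on their centre line; the grasp point (between the pads) lies 19 mm behind it; x points along the fingers, y is the direction in which the jaws open and shut, and the axes are right-handed (so a half turn about x gives the same grasp; the last joint's range is limited). The gripper opens to 85 mm and grips with 20 to 120 N. Pads are 22 mm wide; open, the fingers measure 114 mm over their backs; the gripper's body (76 mm by 85 mm) begins 54 mm behind the grasp point. The pads swing forward as they close: fully open they stand 13 mm farther back than shut.
Start: joints at [1.182, 0.477, 0.022, 1.555, -0.011, 1.109, -0.083], TCP at [0.187, -0.649, 0.231] pointing down, gripper open.
Joint ranges: [-2.96, 2.96], [-0.34, 2.1], [-1.41, 1.46], [0.24, 2.44], [-1.37, 4.51], [0.17, 1.92], [-2.96, 2.96]. Speed limits (rad/s): [2.39, 2.39, 3.14, 3.14, 3.14, 3.14, 3.14].

INTERFACE

Orientations are given as a rotation vector (axis times angle).
In Python, from bench import get_obs, grab_frame, camera_info, hand_in gives the robot as it stands.
- The arm moves only by the tool apply_moves, never from a script. Its argument "series" is text: rows parted by semicolons, each of 7 numbers parted by spaces: the turn, a rotation vector about the tool's x, y, z in rad, then the shift along the tool's x, y, z in m, then the opening, from 0 (shut) to 1 (fully open). In form: wx wy wz tx ty tz hand; .... A call has 1 to 12 rows; each row is the pose to reach, as a shift and turn from the pose commanded when the call began, along the tool's axes at that moment; what a row does not reach only later rows make up. A row lasts 1/8 s, in which the tool goes at most 62.5 mm and 10.7 degrees, less where a joint would pass 70% of its speed; a pose out of reach is approached as far as the arm can. A call with a gripper value outside its range is refused whole. The fingers move at their own pace and stop on an object; "force" is the grip in N (left out, the last holds). Time passes only in rows, so rows that repeat a pose let the fingers close. It gives the time, the measured TCP pose, the force and the opening at its end, in the units of the state.
- get_obs(): the state, without advancing time (a new reading comes with each control period).
- grab_frame(name): name is "side" or "top" or "wrist"; returns the picture (384x512x3 uint8, blue, green, red); there is no depth.
- camera_info(name): a dict with "fov_y" (degrees; the focal length in pixels is half the picture's height over the tangent of half this angle, whatever the lens; pixels are square), "cx", "cy" (the principal point, pixels), "rvec" (rotation vector, rad) and "tvec" (3), from world to camera coordinates, as OpenCV has them. Camera axes: x right, y down, z forward; pixel columns grow to the right and rows downward; lengths in m; the calibration is good to about 2 mm. The wrist camera is an equidistant fisheye: a pixel r from the principal point sees the ray r / f radians off the axis. A picture is of the moment at which its call begins: read the wrist's pose just before it. camera_info takes no time and is no camera call; for the wrist camera it gives the pose at the moment of the call.
- hand_in(): hands the job in, once; it reports no verdict.
The state is a dict: "clock": time; "joints": joint angles; "qvel": joint speeds; "tau": joint torques, N m; "tcp_pos": TCP position; "orientation": TCP orientation; "contact_force": force on the tool from outside, world axes, zero at the start; "moment": the same for the moment, N m; "grip_width": finger opening in m.
Only numpy, scipy, OpenCV 4.12 (cv2) and the standard library are available. Lean on these libraries where they do the work, as an engineer would, in place of code of your own. Each camera call takes 0.05 s, during which the arm holds its last target.

## Working session

There is one attempt and no reset: what is moved stays moved. The work goes in short steps, Python scripts to look and compute and a tool call to move; the robot and the scene stay as the last step left them, time stands still between calls to the robot, and variables do not carry over. Pictures are saved under pics/ and viewed, and the job is handed in when it is done.

Besides the shell and the picture viewer there is one more tool, called after ">>>" by a JSON object that holds its "fn" and its "kwargs". apply_moves: Moves the arm, as the interface text tells. Its arguments: {"type":"object","properties":{"series":{"type":"string"},"force":{"type":"number"}},"required":["series"]}

```bash
ls; mkdir -p pics; python3 - <<'E'
from bench import *
import cv2
o=get_obs()
for k,v in o.items(): print(k,v)
for n in ["side","top","wrist"]:
    print(n,camera_info(n)); cv2.imwrite(f"pics/{n}0.png",grab_frame(n))
E
```

```text
pics
clock 0.0
joints [ 1.18188756  0.47778101  0.02232396  1.55644774 -0.01152487  1.10934779
 -0.0830834 ]
qvel [-0.00028581  0.00076198  0.00061649 -0.00044159  0.00073697  0.00101767
 -0.00219829]
tau [-6.20624705e-04 -5.96461523e+01  1.60761159e+00 -2.81202757e+01
  1.24368514e-02  9.24271240e-03  3.87631516e-06]
tcp_pos [ 0.18689759 -0.64797828  0.2303398 ]
orientation [ 2.07132135  0.29475032 -2.07208862]
contact_force [-0.1437787   0.01574155 -0.51098714]
moment [0.00062401 0.02311678 0.04912844]
grip_width 0.0852753263738831
side {'fov_y': 43.77176961926711, 'cx': 252.93751020497544, 'cy': 203.90041404571315, 'rvec': array([ 1.08340853, -2.58504662,  0.82105903]), 'tvec': array([0.33530702, 0.43295864, 1.21306968])}
top {'fov_y': 53.29295157547762, 'cx': 255.63457071083073, 'cy': 188.60824876403447, 'rvec': array([ 2.14010247, -2.14066622,  0.18113645]), 'tvec': array([-0.0943861 ,  0.57116955,  0.8451131 ])}
wrist {'fov_y': 65.70646984690485, 'cx': 248.14376114847192, 'cy': 189.4714180519444, 'rvec': array([-2.30187447,  1.73126968,  0.27304418]), 'tvec': array([-0.67408011, -0.0401055 ,  0.37973887])}
```

View pics/side0.png

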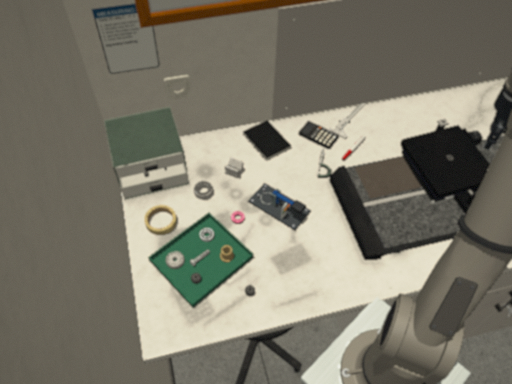

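View pics/top0.png

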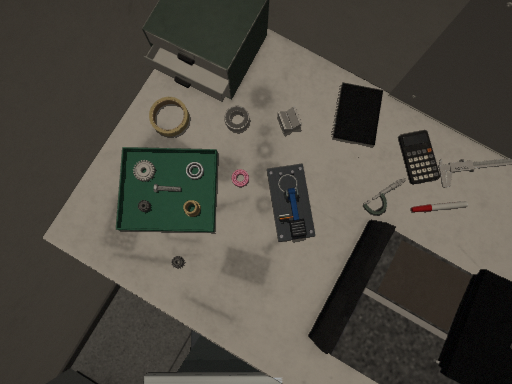

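View pics/wrist0.png

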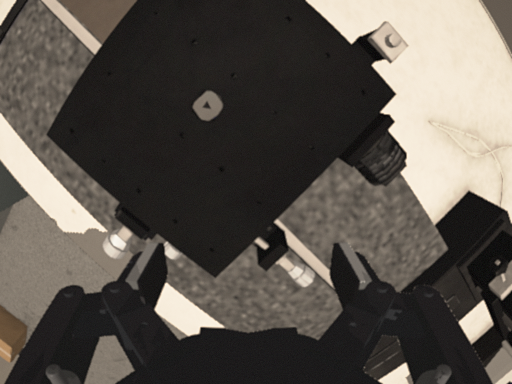

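The side and top views show the tray (top: 120–217, 148–232), with a bearing-like ring at (195,170). They also show a pink ring at (241,178), the ring gauge at (237,118), a second dark gear outside the tray at (178,262), and the fixture at (290,203). The wrist view is still over the cart.

```bash
cat > h.py <<'E'
import numpy as np,cv2
from bench import *
from scipy.spatial.transform import Rotation as R
def K(ci):
    f=192/np.tan(np.radians(ci['fov_y'])/2); return f,ci['cx'],ci['cy']
def ray(ci,u,v,fish=False):
    f,cx,cy=K(ci); x,y=(u-cx)/f,(v-cy)/f
    if fish:
        r=np.hypot(x,y); d=np.array([x/r*np.sin(r),y/r*np.sin(r),np.cos(r)]) if r>1e-9 else np.array([0,0,1.])
    else: d=np.array([x,y,1.])
    Rm=R.from_rotvec(ci['rvec']).as_matrix()
    return -Rm.T@ci['tvec'], Rm.T@d
def onplane(ci,u,v,z,fish=False):
    c,d=ray(ci,u,v,fish); return c+d*(z-c[2])/d[2]
def proj(ci,p,fish=False):
    f,cx,cy=K(ci); q=R.from_rotvec(ci['rvec']).as_matrix()@np.asarray(p,float)+ci['tvec']
    if fish:
        r=np.hypot(q[0],q[1]); t=np.arctan2(r,q[2]); return np.array([cx+f*t*q[0]/r,cy+f*t*q[1]/r])
    return np.array([cx+f*q[0]/q[2],cy+f*q[1]/q[2]])
def Rt(o): return R.from_rotvec(o['orientation']).as_matrix()
E
python3 - <<'E'
from h import *
im=cv2.imread('pics/top0.png')
cv2.imwrite('pics/t1.png',cv2.resize(im[140:270,110:330],None,fx=3.6,fy=3.6,interpolation=cv2.INTER_CUBIC))
ci=camera_info('top')
for n,p,z in [('bearing',(195,170),.016),('pad',(298,228),.064),('circ',(288,183),.01),('tray1',(121,149),.024),('tray2',(217,151),.024),('tray3',(216,231),.024),('tray4',(119,231),.024),('pinion',(145,207),.02),('decoy',(178,262),.018),('cam',(256,189),0)]: print(n,onplane(ci,*p,z).round(3))
o=get_obs();print(Rt(o).round(3)); print(ray(ci,0,0)[0], ray(camera_info('side'),0,0)[0])
E
```

```text
bearing [0.622 0.052 0.016]
pad [ 0.479 -0.19   0.064]
circ [ 0.591 -0.174  0.01 ]
tray1 [0.672 0.232 0.024]
tray2 [ 0.667 -0.001  0.024]
tray3 [ 0.474 -0.002  0.024]
tray4 [0.474 0.225 0.024]
pinion [0.531 0.168 0.02 ]
decoy [0.402 0.086 0.018]
cam [ 0.578 -0.096  0.   ]
[[-0.     0.277 -0.961]
 [ 0.001 -0.961 -0.277]
 [-1.    -0.001  0.   ]]
[ 0.42756525 -0.08815271  0.926702  ] [0.00499097 0.48821851 1.23815985]
```

View pics/t1.png

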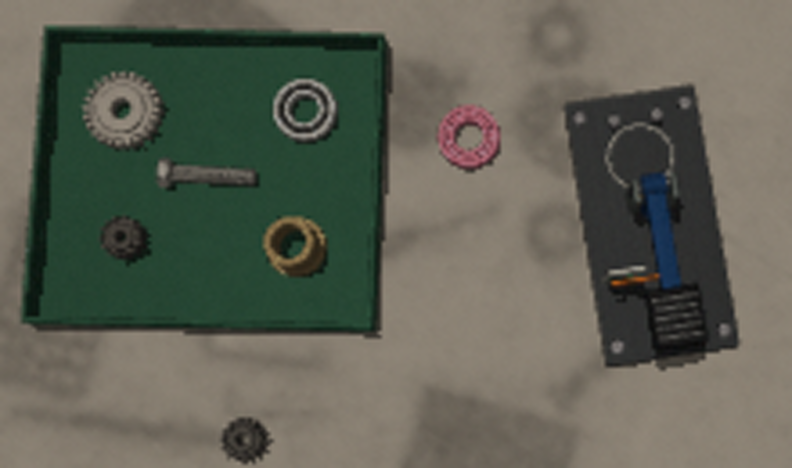

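The crop confirms the target. The steel bearing is at crop (304,110), i.e. top (194.5,170.5), inside the tray. The pink ring (470,137) and the ring gauge outside the tray aren't meant. Of the two pinion-like gears, (124,238) in the tray has y≈0.168 and is farther left than the loose one at (246,440), y≈0.086, so the tray one is the pinion. Next I'll measure the poses.

```bash
python3 - <<'E'
from h import *
ct=camera_info('top')
im=cv2.imread('pics/top0.png')
pts=[(565,102),(692,86),(738,347),(607,366)]
W=[onplane(ct,110+(u+.5)/3.6-.5,140+(v+.5)/3.6-.5,.01)[:2] for u,v in pts]
W=np.array(W);print(W.round(4)); 
ex=(W[0]+W[1]-W[2]-W[3]);print('len',np.linalg.norm(ex)/2, np.linalg.norm(W[0]+W[3]-W[1]-W[2])/2); ex/=np.linalg.norm(ex)
mid=W.mean(0);F=mid+.005*ex; print('yaw',np.degrees(np.arctan2(ex[1],ex[0])),'F',F,'load',F+.0404*ex,'pad',F-.0715*ex)
p=[(0,0)]
# circle
print('circle',onplane(ct,110+640.5/3.6,140+157/3.6,.01))
# bearing blob
print('bearing',onplane(ct,110+304.5/3.6-.5,140+110.5/3.6-.5,.016))
# gripper/wrist cam rel to tool
o=get_obs();T=Rt(o);c,_=ray(camera_info('wrist'),0,0);print('wcam in tool',T.T@(c-o['tcp_pos']));
print('axes',(R.from_rotvec(camera_info('wrist')['rvec']).as_matrix()@T).round(2))
E
```

```text
[[ 0.6283 -0.1217]
 [ 0.6396 -0.2084]
 [ 0.4627 -0.2353]
 [ 0.4503 -0.1484]]
len 0.17944860391837733 0.08758134322189316
yaw 8.59190132613784 F [ 0.55018129 -0.17768197] load [ 0.59012791 -0.17164639] pad [ 0.4794837  -0.18836375]
circle [ 0.58946929 -0.17339354  0.01      ]
bearing [0.62138924 0.05464274 0.016     ]
wcam in tool [-0.14279981 -0.00035134 -0.07846577]
axes [[-0.    1.   -0.  ]
 [-0.31 -0.    0.95]
 [ 0.95  0.    0.31]]
```

>>> {"fn": "apply_moves", "kwargs": {"series": "0 0 0 -0.05 0 0 1; 0.13 0 0 -0.05 -0.471 -0.524 0.75; 0.13 0 0 -0.05 -0.471 -0.524 0.75; 0.13 0 0 -0.05 -0.471 -0.524 0.75; 0.13 0 0 -0.05 -0.471 -0.524 0.75; 0.13 0 0 -0.05 -0.471 -0.524 0.75; 0.13 0 0 -0.05 -0.471 -0.524 0.75; 0.13 0 0 -0.05 -0.471 -0.524 0.75; 0.13 0 0 -0.05 -0.471 -0.524 0.75; 0.13 0 0 -0.05 -0.471 -0.524 0.75; 0.13 0 0 -0.05 -0.471 -0.524 0.75; 0.13 0 0 -0.05 -0.471 -0.524 0.75", "force": 40}}

```text
clock: 1.65
tcp_pos: [0.5517, -0.0637, 0.2813]
orientation: [2.143, 0.161, -2.143]
contact_force: [0.4, -1.2, 0.6]
grip_width: 0.064
```

>>> {"fn": "apply_moves", "kwargs": {"series": "0 0 0 0 0 0 0.75; 0 0 0 0 0 0 0.75"}}

```text
clock: 1.9
tcp_pos: [0.5505, -0.0659, 0.2808]
orientation: [2.141, 0.161, -2.144]
contact_force: [-0.7, -0.8, -0.0]
grip_width: 0.064
```

```bash
python3 - <<'E'
from h import *
o=get_obs();ci=camera_info('wrist');im=grab_frame('wrist');cv2.imwrite('pics/w1.png',im)
import pickle;pickle.dump((o,ci),open('w1.pkl','wb'))
print(o['tcp_pos'],Rt(o).round(4),o['qvel'].round(3))
for n,p in dict(b=(.6214,.0546,.016),load=(.590,-.172,.01),pad=(.4795,-.188,.064)).items(): print(n,proj(ci,p,True))
E
```

```text
[ 0.55053359 -0.06589598  0.28082469] [[-1.200e-03  1.502e-01 -9.886e-01]
 [-6.000e-04 -9.886e-01 -1.502e-01]
 [-1.000e+00  4.000e-04  1.300e-03]] [ 0.028 -0.011  0.024  0.009 -0.     0.    -0.002]
b [169.2918191   91.77471154]
load [325.65119808 137.34971954]
pad [328.76862257 224.9368832 ]
```

View pics/w1.png

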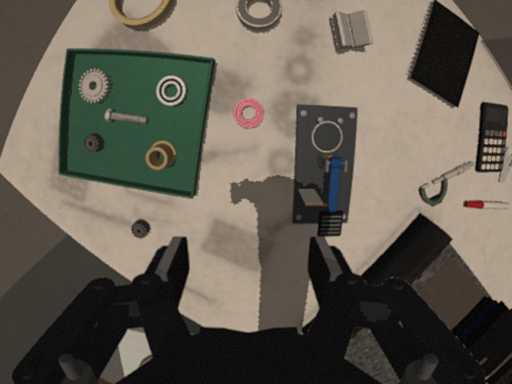

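The wrist view shows the bearing at about (171,90), the white circle at about (327,136), the plate corners near (297,105), (357,107), (351,222) and (293,222), and the pad at about (330,223). I'll refine these next.

```bash
cat > m.py <<'E'
from h import *
def circ_pts(im,thr,mask):
    g=cv2.cvtColor(im,cv2.COLOR_BGR2GRAY)
E
python3 - <<'E'
from h import *
import pickle
o,ci=pickle.load(open('w1.pkl','rb'));im=cv2.imread('pics/w1.png');g=cv2.cvtColor(im,cv2.COLOR_BGR2GRAY);hsv=cv2.cvtColor(im,cv2.COLOR_BGR2HSV)
# bearing: non green in window
x0,y0=150,68
s=hsv[y0:115,x0:196]; m=((s[...,1]<80)).astype(np.uint8)
cs,_=cv2.findContours(m,cv2.RETR_EXTERNAL,cv2.CHAIN_APPROX_NONE);c=max(cs,key=cv2.contourArea)
P=np.array([onplane(ci,x0+p[0][0],y0+p[0][1],.016,True)[:2] for p in c],np.float32)
(cx,cy),r=cv2.minEnclosingCircle(P);print('bearing',cv2.fitEllipse(P),cx,cy,r)
# circle white on dark
x0,y0=305,112;s=g[y0:162,x0:350];
cv2.imwrite('pics/c1.png',np.hstack([cv2.resize(im[98:230,285:365],None,fx=4.5,fy=4.5,interpolation=cv2.INTER_CUBIC),cv2.resize(im[60:192,140:220],None,fx=4.5,fy=4.5,interpolation=cv2.INTER_CUBIC)]))
# green tray
E
```

```text
bearing ((0.6236738562583923, 0.05293536186218262), (0.04375145211815834, 0.04550653323531151), 179.1064910888672) 0.6234522461891174 0.05282997712492943 0.023280970752239227
```

View pics/c1.png

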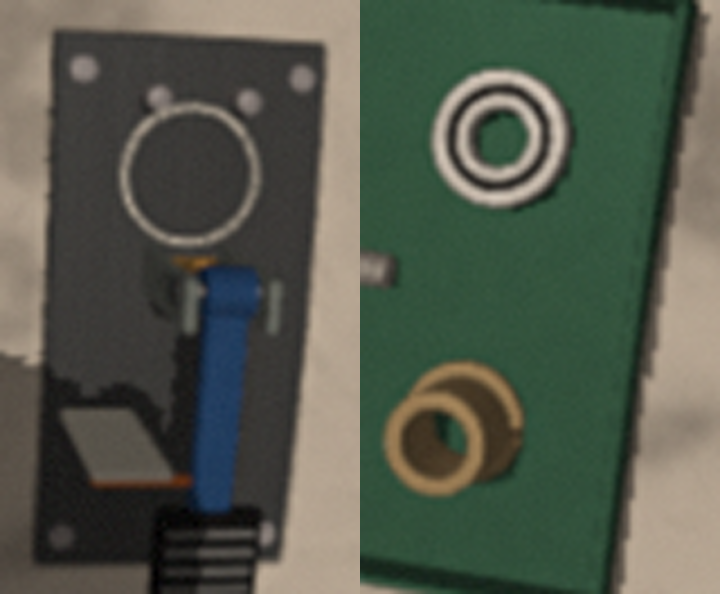

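The crop shows the white circle centred at crop (190.5,174), the plate corners, and the bearing centred at about (501,138).

```bash
python3 - <<'E'
from h import *
import pickle
o,ci=pickle.load(open('w1.pkl','rb'))
f=lambda u,v,z:onplane(ci,285+(u+.5)/4.5-.5,98+(v+.5)/4.5-.5,z,True)
print('circ',f(190.5,174,.01)); print('bearing',onplane(ci,140+141/4.5-.4,60+138.5/4.5-.4,.016,True))
W=np.array([f(u,v,.01)[:2] for u,v in [(54,30),(323,43),(282,562),(34,562)]]);print(W)
ex=(W[0]+W[1]-W[2]-W[3]);print(np.linalg.norm(ex)/2,np.linalg.norm(W[0]+W[3]-W[1]-W[2])/2);ex/=np.linalg.norm(ex);F=W.mean(0)+.005*ex
print('yaw',np.degrees(np.arctan2(ex[1],ex[0])),'load',F+.0404*ex,'F',F)
p=np.array([f(158,97,.024),f(249,100,.024)])[:,:2];n=p[0]-p[1];print('pins',p,np.linalg.norm(n),'yaw',np.degrees(np.arctan2(-n[0],n[1])))
E
```

```text
circ [ 0.59187253 -0.17358882  0.01      ]
bearing [0.62356444 0.05249553 0.016     ]
[[ 0.62862875 -0.12198601]
 [ 0.6420933  -0.20924584]
 [ 0.46518482 -0.2379535 ]
 [ 0.45347402 -0.14911316]]
0.17823161475023663 0.08894530569656255
yaw 9.011663035636 load [ 0.59218483 -0.17246337] F [ 0.55228351 -0.17879145]
pins [[ 0.61450867 -0.15477196]
 [ 0.61919675 -0.18351319]] 0.029121061596087443 yaw 9.264108269647979
```

>>> {"fn": "apply_moves", "kwargs": {"series": "0 0 0 0.02 -0.05 -0.04 0.7; 0 0 0 0.07 -0.107 -0.089 0.7; 0 0 0 0.12 -0.107 -0.089 0.7; 0 0 0 0.17 -0.107 -0.089 0.7; 0 0 0 0.2 -0.107 -0.089 0.7; 0 0 0 0.22 -0.107 -0.089 0.7; 0 0 0 0.22 -0.107 -0.089 0.7; 0 0 0 0.22 -0.107 -0.089 0.7"}}

```text
clock: 2.95
tcp_pos: [0.6241, 0.0534, 0.0629]
orientation: [2.146, 0.161, -2.141]
contact_force: [0.9, 0.2, -0.1]
grip_width: 0.0596
```

```bash
python3 - <<'E'
from h import *
import pickle
o=get_obs();ci=camera_info('wrist');im=grab_frame('wrist');cv2.imwrite('pics/w2.png',im);cv2.imwrite('pics/s2.png',cv2.resize(grab_frame('side')[190:310,140:300],None,fx=4.5,fy=4.5))
print(o['tcp_pos'],Rt(o).round(4),o['contact_force'])
print(proj(ci,(.6226,.0533,.016),True)); T=Rt(o)
for k in (0,-.005,-.01): print(k,proj(ci,o['tcp_pos']+T[:,0]*k,True))
E
```

```text
[0.6240895  0.05344662 0.06291778] [[ 2.600e-03  1.493e-01 -9.888e-01]
 [ 1.000e-04 -9.888e-01 -1.493e-01]
 [-1.000e+00  3.000e-04 -2.600e-03]] [ 0.90904449  0.20619847 -0.06398732]
[248.22188955 215.49637443]
0 [248.47996617 246.1063707 ]
-0.005 [248.49741434 250.61887423]
-0.01 [248.51582608 255.38565786]
```

View pics/w2.png

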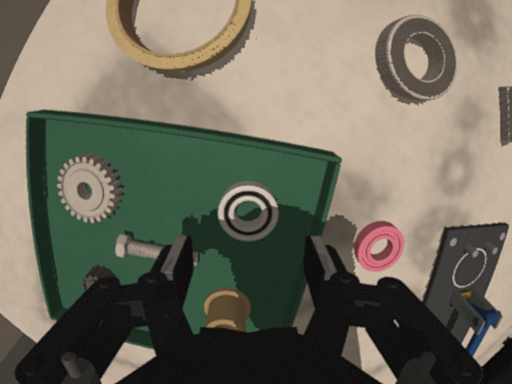

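View pics/s2.png

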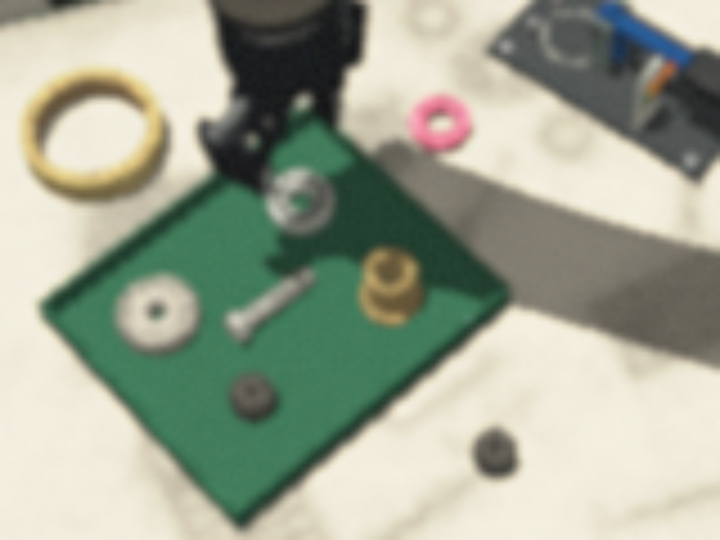

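```bash
python3 - <<'E'
from h import *
o=get_obs();ci=camera_info('wrist');T=Rt(o);im=cv2.imread('pics/w2.png')
for k in (0,-.004,-.008,-.012):
    print(k,[proj(ci,o['tcp_pos']+T@np.array([k,s*y,-.011]),True).round(1) for s,y in((-1,.03),(1,.03))])
cv2.imwrite('pics/c2.png',cv2.resize(im[170:300,150:350],None,fx=4,fy=4,interpolation=cv2.INTER_CUBIC))
for v in (209,210,211,212): print(v,onplane(ci,248.3,v,.016,True))
E
```

```text
0 [array([192.5, 227.5]), array([304.5, 227.5])]
-0.004 [array([191.2, 230.7]), array([305.8, 230.7])]
-0.008 [array([189.9, 234.1]), array([307.2, 234.1])]
-0.012 [array([188.5, 237.7]), array([308.6, 237.6])]
209 [0.62739319 0.05430879 0.016     ]
210 [0.62666238 0.05419786 0.016     ]
211 [0.62592963 0.05408662 0.016     ]
212 [0.62519489 0.05397509 0.016     ]
```

View pics/c2.png

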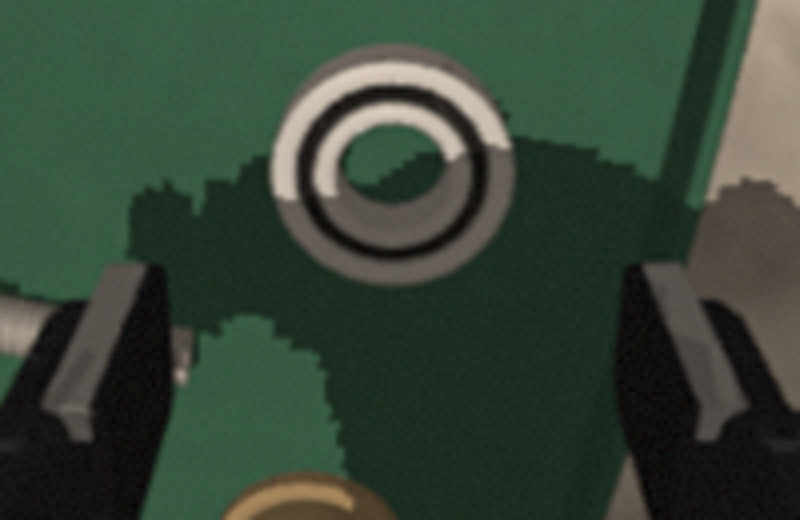

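The crop puts the bearing's black ring at (248,212.5), which gives (0.6248, 0.0539). That agrees with the TCP to 1 mm. The finger tips appear about 10 mm behind the TCP at 60 mm opening, so I'll narrow the jaws and feel for the floor.

>>> {"fn": "apply_moves", "kwargs": {"series": "0 0 0 0.02 0 0 0.6; 0 0 0 0.035 0 0 0.6; 0 0 0 0.047 0 0 0.6; 0 0 0 0.055 0 0 0.6; 0 0 0 0.055 0 0 0.6; 0 0 0 0.055 0 0 0.6"}}

```text
clock: 3.8
tcp_pos: [0.6233, 0.054, 0.0066]
orientation: [2.144, 0.162, -2.142]
contact_force: [1.4, -0.3, -0.6]
grip_width: 0.0511
```

```bash
python3 - <<'E'
from h import *
o=get_obs();im=grab_frame('wrist');cv2.imwrite('pics/c3.png',cv2.resize(im[170:330,130:370],None,fx=3.3,fy=3.3,interpolation=cv2.INTER_CUBIC))
print(o['tcp_pos'],o['contact_force'],o['grip_width'])
ci=camera_info('wrist');T=Rt(o)
for k in (0,-.004,-.008,-.012):
    print(k,proj(ci,o['tcp_pos']+T@np.array([k,-.0255,-.011]),True).round(1))
E
```

```text
[0.62327771 0.05397734 0.00660513] [ 1.3969198  -0.30494893 -0.60271514] 0.051102118293408653
0 [200.8 227.6]
-0.004 [199.7 230.9]
-0.008 [198.5 234.3]
-0.012 [197.3 237.8]
```

View pics/c3.png

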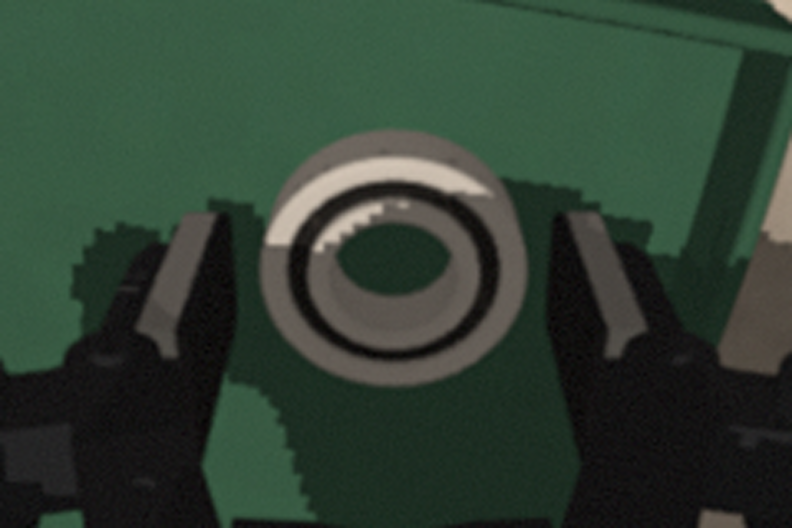

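The tips again read about 8 mm behind the TCP at this opening. I'll lower in small steps and watch the force.

>>> {"fn": "apply_moves", "kwargs": {"series": "0 0 0 0.002 0 0 0.56; 0 0 0 0.004 0 0 0.56; 0 0 0 0.004 0 0 0.56"}}

```text
clock: 4.22
tcp_pos: [0.6228, 0.0537, 0.0022]
orientation: [2.143, 0.162, -2.143]
contact_force: [0.1, -0.3, -0.5]
grip_width: 0.0477
```

>>> {"fn": "apply_moves", "kwargs": {"series": "0 0 0 0.001 0 0 0.56; 0 0 0 0.002 0 0 0.56; 0 0 0 0.002 0 0 0.56"}}

```text
clock: 4.6
tcp_pos: [0.623, 0.0539, 0.0014]
orientation: [2.143, 0.161, -2.143]
contact_force: [-3.3, 0.5, 9.5]
grip_width: 0.048
```

Floor contact was found at TCP z≈1.8 mm. I'll back up 3.5 mm and grip.

>>> {"fn": "apply_moves", "kwargs": {"series": "0 0 0 -0.0035 0 0.001 0.56; 0 0 0 -0.0035 0 0.001 0.56; 0 0 0 -0.0035 0 0.001 0.3; 0 0 0 -0.0035 0 0.001 0.3; 0 0 0 -0.0035 0 0.001 0.3; 0 0 0 -0.0035 0 0.001 0.3; 0 0 0 -0.0035 0 0.001 0.3", "force": 40}}

```text
clock: 5.48
tcp_pos: [0.622, 0.0537, 0.0041]
orientation: [2.143, 0.162, -2.143]
contact_force: [-1.6, -0.4, 5.0]
grip_width: 0.0397
```

>>> {"fn": "apply_moves", "kwargs": {"series": "0 0 0 -0.013 0 0 0.3; 0 0 0 -0.033 0 0 0.3; 0 0 0 -0.06 0 0 0.3; 0 0 0 -0.09 0 0 0.3; 0 0 0 -0.1 0 0 0.3; 0 0 0 -0.1 0 0 0.3"}}

```text
clock: 6.22
tcp_pos: [0.6223, 0.0537, 0.1047]
orientation: [2.145, 0.162, -2.141]
contact_force: [0.7, 0.7, -1.2]
grip_width: 0.0396
```

```bash
python3 - <<'E'
from h import *
o=get_obs();im=grab_frame('wrist');cv2.imwrite('pics/c4.png',cv2.resize(im[170:330,130:370],None,fx=3.3,fy=3.3,interpolation=cv2.INTER_CUBIC))
cv2.imwrite('pics/s4.png',cv2.resize(grab_frame('side')[130:310,140:320],None,fx=3.3,fy=3.3,interpolation=cv2.INTER_CUBIC))
print(o['tcp_pos'],o['contact_force'],o['grip_width'],Rt(o).round(4))
E
```

```text
[0.62234503 0.05367109 0.10466263] [ 0.66228456  0.73288631 -1.22827671] 0.03958545500420478 [[ 1.600e-03  1.501e-01 -9.887e-01]
 [ 1.000e-04 -9.887e-01 -1.501e-01]
 [-1.000e+00  2.000e-04 -1.600e-03]]
```

View pics/c4.png

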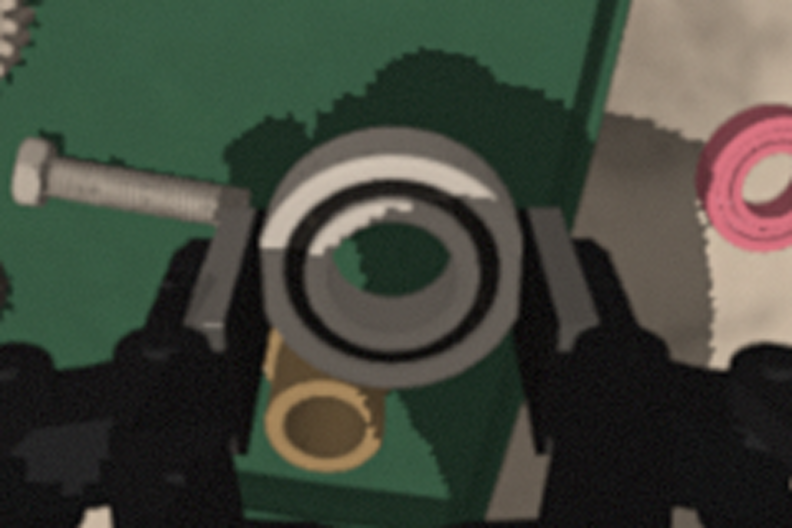

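View pics/s4.png

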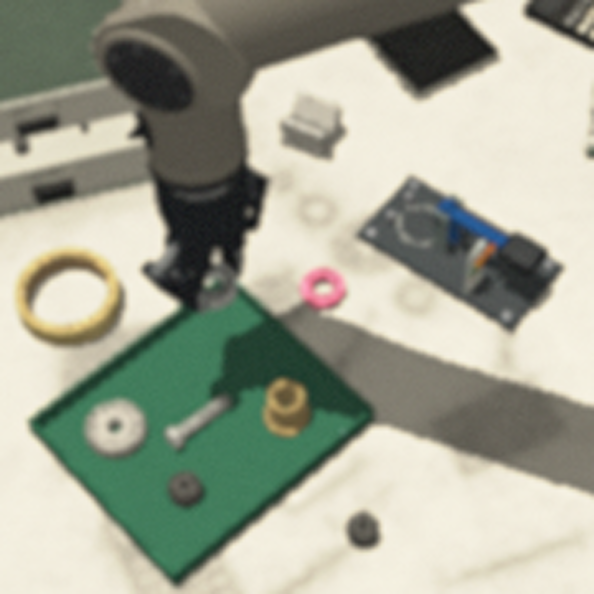

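The bearing is held level between the pads, with the black ring at crop (392,270), and the other parts are undisturbed. Next I'll compute its offset and the carry.

```bash
python3 - <<'E'
from h import *
o=get_obs();ci=camera_info('wrist');T=Rt(o)
b=onplane(ci,248.4,251.5,o['tcp_pos'][2]+.0119,True);print('b',b,'in tool',T.T@(b-o['tcp_pos']))
off=T.T@(b-o['tcp_pos'])
for L in ([.5905,-.1728],[.592,-.1727]):
    t=np.array([*L,.05]); c=t-T[:,1]*off[1]-T[:,2]*off[2]
    print('shift tool',T.T@(c-o['tcp_pos']))
E
```

```text
b [0.62460981 0.05406189 0.11486011] in tool [-1.19051072e-02 -5.33008771e-05 -3.43863177e-03]
shift tool [0.05307761 0.21915803 0.06770253]
shift tool [0.0530754  0.21928447 0.06620453]
```

>>> {"fn": "apply_moves", "kwargs": {"series": "0 0 0 0 0.04 0.012 0.3; 0 0 0 0 0.09 0.027 0.3; 0 0 0 0 0.14 0.042 0.3; 0 0 0 0 0.185 0.056 0.3; 0 0 0 0.01 0.21 0.064 0.3; 0 0 0 0.03 0.219 0.066 0.3; 0 0 0 0.045 0.219 0.066 0.3; 0 0 0 0.045 0.219 0.066 0.3; 0 0 0 0.045 0.219 0.066 0.3"}}

```text
clock: 7.45
tcp_pos: [0.5899, -0.1707, 0.0587]
orientation: [2.142, 0.166, -2.143]
contact_force: [0.6, 1.3, -1.4]
grip_width: 0.0397
```

```bash
python3 - <<'E'
from h import *
o=get_obs();ci=camera_info('wrist');im=grab_frame('wrist');cv2.imwrite('pics/w5.png',im[100:384,100:400].repeat(2,0).repeat(2,1))
print(o['tcp_pos'],o['contact_force'],o['grip_width'])
T=Rt(o);print(proj(ci,o['tcp_pos']+T@np.array([-.012,0,-.0034]),True))
E
```

```text
[ 0.58987534 -0.17072809  0.05871653] [ 0.60714341  1.2695443  -1.3923211 ] 0.03969276106197779
[248.56627232 251.63467719]
```

View pics/w5.png

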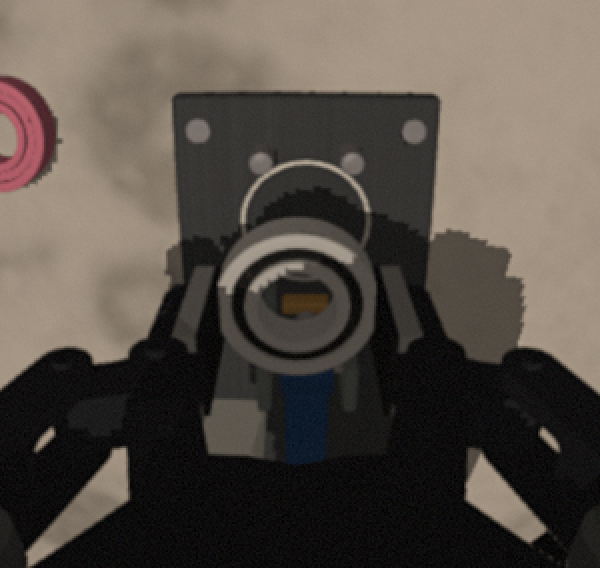

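The circle is partly visible: crop centre column about 305.5, sides at 241 and 370, top at row 160. The pin tops are at (260,160) and (352,161). I'll check alignment from these.

```bash
python3 - <<'E'
from h import *
o=get_obs();ci=camera_info('wrist');T=Rt(o)
f=lambda u,v,z:onplane(ci,100+(u-.5)/2,100+(v-.5)/2,z,True)
p1,p2=f(260,160,.024),f(352,161.5,.024);print('pins',p1,p2,np.linalg.norm(p1-p2))
n=(p1-p2)[:2];n/=np.linalg.norm(n);ex=np.array([n[1],-n[0]]);print('yaw',np.degrees(np.arctan2(ex[1],ex[0])),'tool yaw',np.degrees(np.arctan2(T[0,1],-T[1,1])))
print('load from pins',(p1+p2)[:2]/2-.0251*ex)
a,b,c=f(241,218,.01),f(370,218,.01),f(305.5,160,.01)
print('circ sides mid',(a+b)/2,'diam',np.linalg.norm(a-b),'from top',c[:2]-ex*np.linalg.norm(a-b)/2)
cor=[f(175,96,.01),f(438,98,.01)];print('edge mid',(cor[0]+cor[1])[:2]/2-ex*(.095-.0404-.0),np.linalg.norm(cor[0]-cor[1]))
print('bearing now',o['tcp_pos']+T@np.array([0,0,-.0034]))
E
```

```text
pins [ 0.61540443 -0.15545065  0.024     ] [ 0.61930368 -0.18388516  0.024     ] 0.02870061774226468
yaw 7.808323292719057 tool yaw 8.754876426511734
load from pins [ 0.59248678 -0.17307798]
circ sides mid [ 0.59293967 -0.17360603  0.01      ] diam 0.04491519202682585 from top [ 0.59138026 -0.17333116]
edge mid [ 0.58122353 -0.17478043] 0.08727831523793805
bearing now [ 0.59337087 -0.17063191  0.05904763]
```

>>> {"fn": "apply_moves", "kwargs": {"series": "0 0 0 0.01 0.0024 0.0018 0.3; 0 0 0 0.025 0.0024 0.0018 0.3; 0 0 0 0.036 0.0024 0.0018 0.3; 0 0 0 0.043 0.0024 0.0018 0.3; 0 0 0 0.045 0.0024 0.0018 0.3; 0 0 0 0.046 0.0024 0.0018 0.3; 0 0 0 0.046 0.0024 0.0018 0.3"}}

```text
clock: 8.38
tcp_pos: [0.5884, -0.1754, 0.0131]
orientation: [2.143, 0.162, -2.142]
contact_force: [0.2, 0.3, -0.4]
grip_width: 0.0394
```

```bash
python3 - <<'E'
from h import *
o=get_obs();ci=camera_info('wrist');im=grab_frame('wrist');cv2.imwrite('pics/w6.png',cv2.resize(im[130:330,150:350],None,fx=3,fy=3,interpolation=cv2.INTER_CUBIC))
print(o['tcp_pos'],o['contact_force'],o['grip_width'])
T=Rt(o);print('bearing',o['tcp_pos']+T@np.array([0,0,-.0034]))
E
```

```text
[ 0.58836215 -0.17544916  0.01308208] [ 0.21742511  0.30255006 -0.39668732] 0.039359488494947754
bearing [ 0.59172358 -0.1749385   0.01308358]
```

View pics/w6.png

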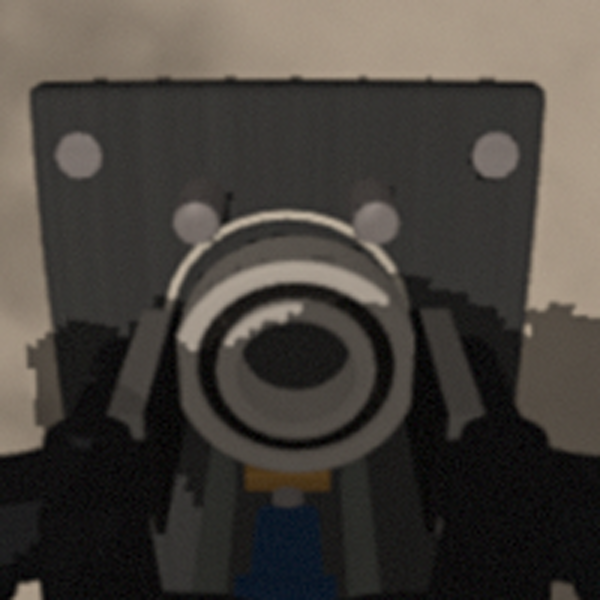

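```bash
python3 - <<'E'
from h import *
o=get_obs();ci=camera_info('wrist');T=Rt(o);z=o['tcp_pos'][2]
f=lambda u,v,z:onplane(ci,150+(u-1)/3,130+(v-1)/3,z,True)
p=(f(196,220,.024)+f(376,220,.024))/2;b=f(295,366,z+.012)
c=T.T@(p-b);print(c, 'want -25.1')
E
```

```text
[ 0.00115861 -0.00143329 -0.02577536] want -25.1
```

>>> {"fn": "apply_moves", "kwargs": {"series": "0 0 0 0 -0.0014 -0.0007 0.3; 0 0 0 0.0015 -0.0014 -0.0007 0.3; 0 0 0 0.0025 -0.0014 -0.0007 0.3; 0 0 0 0.0025 -0.0014 -0.0007 0.3"}}

```text
clock: 8.93
tcp_pos: [0.5886, -0.1739, 0.0102]
orientation: [2.143, 0.162, -2.143]
contact_force: [-0.3, -0.7, 0.1]
grip_width: 0.0397
```

>>> {"fn": "apply_moves", "kwargs": {"series": "0 0 0 0.0007 0 0 0.3; 0 0 0 0.0007 0 0 0.3; 0 0 0 0.0007 0 0 0.3"}}

```text
clock: 9.3
tcp_pos: [0.5886, -0.1739, 0.0101]
orientation: [2.143, 0.162, -2.143]
contact_force: [-1.7, 1.0, 5.1]
grip_width: 0.0396
```

Seated at 5 N. Releasing now.

>>> {"fn": "apply_moves", "kwargs": {"series": "0 0 0 0 0 0 0.5; 0 0 0 0 0 0 0.56; 0 0 0 0 0 0 0.65; 0 0 0 0 0 0 0.65; 0 0 0 -0.005 0 0 0.65; 0 0 0 -0.02 0 0 0.65; 0 0 0 -0.05 0 0 0.65; 0 0 0 -0.09 0 0 0.65; 0 0 0 -0.13 0 0 0.65; 0 0 0 -0.13 0 0 0.65"}}

```text
clock: 10.55
tcp_pos: [0.5913, -0.1743, 0.1445]
orientation: [2.15, 0.159, -2.134]
contact_force: [0.4, -0.0, -0.3]
grip_width: 0.0558
```

```bash
python3 - <<'E'
from h import *
import pickle
o=get_obs();ci=camera_info('wrist');pickle.dump((o,ci),open('w7.pkl','wb'));im=grab_frame('wrist');cv2.imwrite('pics/w7r.png',im);cv2.imwrite('pics/w7.png',cv2.resize(im[130:330,150:350],None,fx=3,fy=3,interpolation=cv2.INTER_CUBIC))
print(o['tcp_pos'],o['contact_force'],o['grip_width'])
E
```

```text
[ 0.59134422 -0.17430089  0.1445065 ] [ 0.44669342 -0.04865033 -0.28782851] 0.05583671033035091
```

View pics/w7.png

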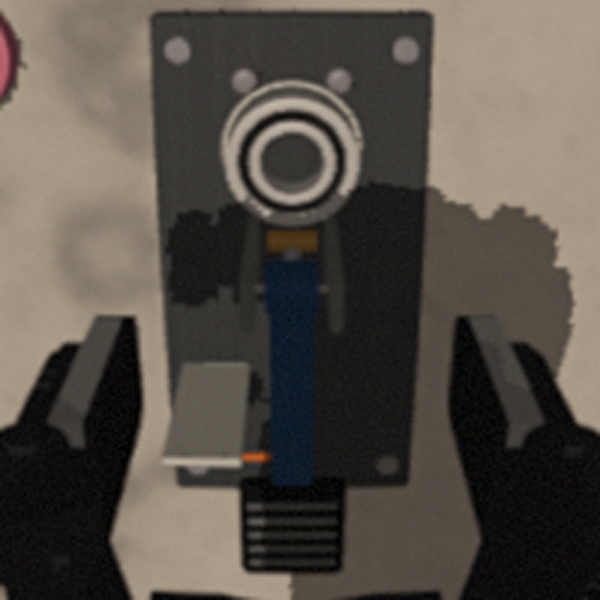

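The bearing lies inside the marked circle, let go, with its ring centre at crop (291,159). The key is up and the black pad is at (291,528).

```bash
python3 - <<'E'
from h import *
import pickle
o,ci=pickle.load(open('w7.pkl','rb'));T=Rt(get_obs());on=get_obs()
f=lambda u,v,z:onplane(ci,150+(u-1)/3,130+(v-1)/3,z,True)
print('bearing',f(291.5,159,.022),'pad',f(292,482,.064),f(292,570,.064),f(242,526,.064),f(342,526,.064))
pp=(f(244,80,.024)+f(339,79,.024))/2;print('pins mid',pp,f(244,80,.024)-f(339,79,.024))
print(on['tcp_pos'],T.round(4))
tgt=np.array([.482,-.1903,.085]);print(T.T@(tgt-on['tcp_pos']))
print('pointer',f(268,457,.06))
E
```

```text
bearing [ 0.59173122 -0.1733135   0.022     ] pad [ 0.50170947 -0.18698883  0.064     ] [ 0.46472665 -0.19253137  0.064     ] [ 0.48146758 -0.17392335  0.064     ] [ 0.48618854 -0.20541689  0.064     ]
pins mid [ 0.61696068 -0.16950797  0.024     ] [-0.00456855  0.02823338  0.        ]
[ 0.58987535 -0.1741407   0.14225997] [[ 0.0042  0.1502 -0.9887]
 [-0.0013 -0.9887 -0.1502]
 [-1.      0.0019 -0.004 ]]
[ 0.05682155 -0.00032904  0.10930747]
pointer [ 0.50728934 -0.17868122  0.06      ]
```

>>> {"fn": "apply_moves", "kwargs": {"series": "0 0 0 0 0 0.04 0.3; 0 0 0 0 0 0.08 0; 0 0 0 0.01 0 0.107 0; 0 0 0 0.03 0 0.107 0; 0 0 0 0.05 0 0.107 0; 0 0 0 0.062 0 0.107 0; 0 0 0 0.067 0 0.107 0; 0 0 0 0.067 0 0.107 0; 0 0 0 0.067 0 0.107 0; 0 0 0 0.067 0 0.107 0"}}

```text
clock: 11.85
tcp_pos: [0.4832, -0.1901, 0.0731]
orientation: [2.144, 0.161, -2.142]
contact_force: [-1.3, 0.1, 0.2]
grip_width: -0.0003
```

```bash
python3 - <<'E'
from h import *
o=get_obs();cv2.imwrite('pics/s8.png',cv2.resize(grab_frame('side')[160:250,225:335],None,fx=6,fy=6,interpolation=cv2.INTER_CUBIC))
cv2.imwrite('pics/w8.png',grab_frame('wrist'))
print(o['tcp_pos'],o['contact_force'],o['grip_width'],Rt(o).round(4))
E
```

```text
[ 0.48320609 -0.19006867  0.0731071 ] [-1.28187241  0.09541794  0.22591467] -0.0003078620492127624 [[ 9.000e-04  1.502e-01 -9.887e-01]
 [-4.000e-04 -9.887e-01 -1.502e-01]
 [-1.000e+00  5.000e-04 -8.000e-04]]
```

View pics/s8.png

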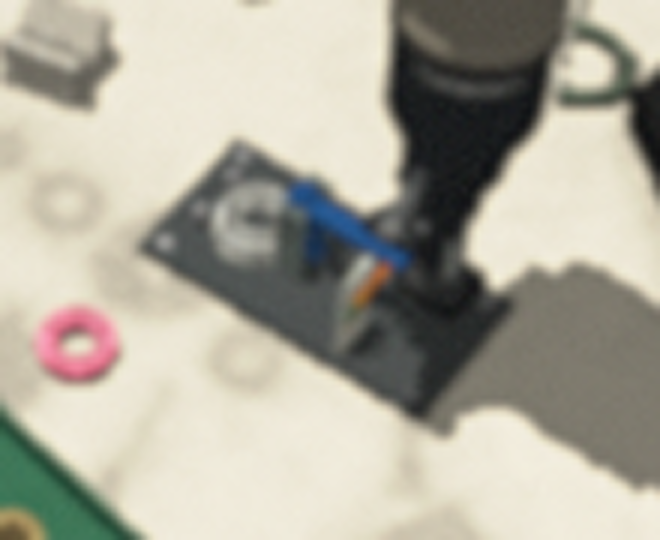

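View pics/w8.png

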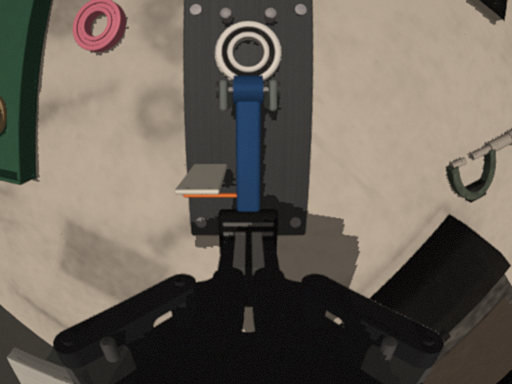

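The fingers are shut above the middle of the pad, and the bearing is still in place at wrist (248,52). I'll lower to contact.

>>> {"fn": "apply_moves", "kwargs": {"series": "0 0 0 0.006 0 0 0; 0 0 0 0.011 0 0 0; 0 0 0 0.014 0 0 0; 0 0 0 0.014 0 0 0; 0 0 0 0.014 0 0 0"}}

```text
clock: 12.58
tcp_pos: [0.4827, -0.19, 0.0587]
orientation: [2.143, 0.162, -2.143]
contact_force: [-1.6, 0.5, 3.1]
grip_width: 0.0
```

>>> {"fn": "apply_moves", "kwargs": {"series": "0 0 0 0.004 0 -0.0005 0; 0 0 0 0.008 0 -0.001 0; 0 0 0 0.011 0 -0.001 0; 0 0 0 0.014 0 -0.0015 0; 0 0 0 0.014 0 -0.0015 0; 0 0 0 0.014 0 -0.0015 0"}}

```text
clock: 13.32
tcp_pos: [0.4841, -0.1898, 0.0445]
orientation: [2.143, 0.162, -2.144]
contact_force: [-3.0, -1.3, 5.8]
grip_width: 0.0
```

>>> {"fn": "apply_moves", "kwargs": {"series": "0 0 0 0.003 0 -0.0003 0; 0 0 0 0.006 0 -0.0005 0; 0 0 0 0.0075 0 -0.0005 0; 0 0 0 0.0075 0 -0.0005 0; 0 0 0 0.0075 0 -0.0005 0; 0 0 0 0.0075 0 -0.0005 0"}}

```text
clock: 14.08
tcp_pos: [0.4855, -0.1897, 0.0377]
orientation: [2.144, 0.162, -2.141]
contact_force: [-3.3, -0.8, 10.3]
grip_width: -0.0003
```

```bash
python3 - <<'E'
from h import *
o=get_obs();cv2.imwrite('pics/s9.png',cv2.resize(grab_frame('side')[160:250,225:335],None,fx=6,fy=6,interpolation=cv2.INTER_CUBIC))
im=grab_frame('wrist');cv2.imwrite('pics/w9.png',cv2.resize(im[0:240,150:350],None,fx=2.5,fy=2.5,interpolation=cv2.INTER_CUBIC))
print(o['tcp_pos'],o['contact_force'],o['qvel'].round(3))
ci=camera_info('wrist')
print(onplane(ci,248,52,.022,True))
E
```

```text
[ 0.48552402 -0.1896552   0.03769069] [-3.28145945 -0.77793742 10.27047447] [-0.001 -0.001 -0.001 -0.    -0.    -0.001 -0.001]
[ 0.58685243 -0.17400826  0.022     ]
```

View pics/s9.png

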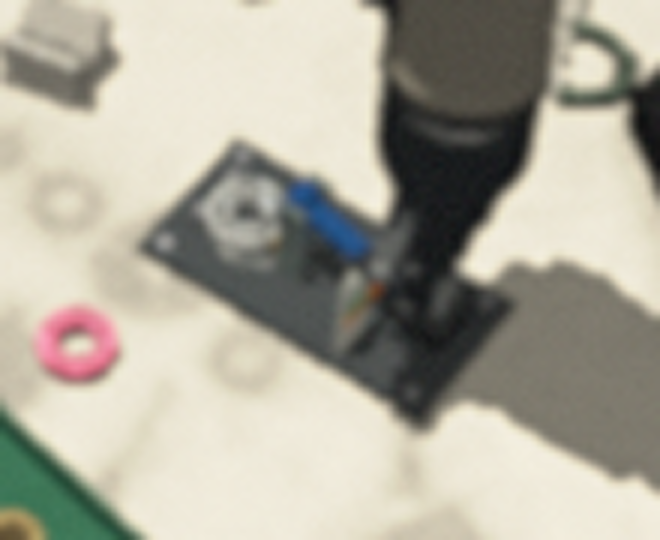

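View pics/w9.png

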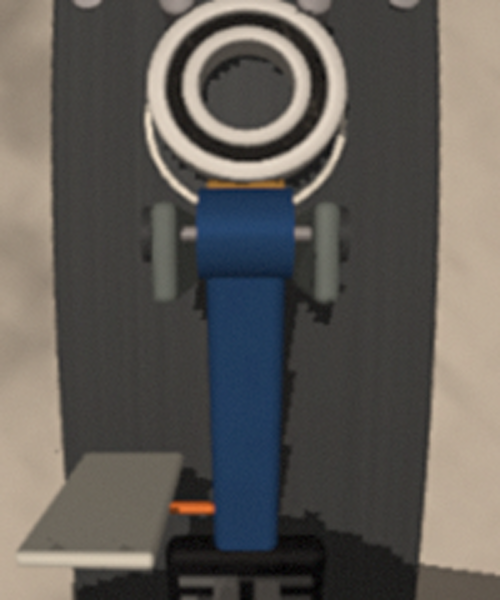

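The bearing has moved onto both pins with the foot touching it, and the pointer is about level with the lower scale. I'll check the pointer colours and the bearing position numerically.

```bash
python3 - <<'E'
from h import *
ci=camera_info('wrist');b=onplane(ci,150+246.5/2.5-.3,88.5/2.5-.3,.022,True);p=(onplane(ci,150+178/2.5-.3,1,.024,True)+onplane(ci,150+315/2.5-.3,1,.024,True))/2
print(b,p)
g=grab_frame('side');cv2.imwrite('pics/s10.png',cv2.resize(g[196:224,272:300],None,fx=20,fy=20,interpolation=cv2.INTER_NEAREST))
o=get_obs();print(o['clock'],o['tcp_pos'],o['contact_force'])
E
```

```text
[ 0.59608786 -0.17276079  0.022     ] [ 0.61505714 -0.16987325  0.024     ]
14.225 [ 0.48554659 -0.18966251  0.03770905] [-3.21116359 -0.56068984  9.81670755]
```

View pics/s10.png

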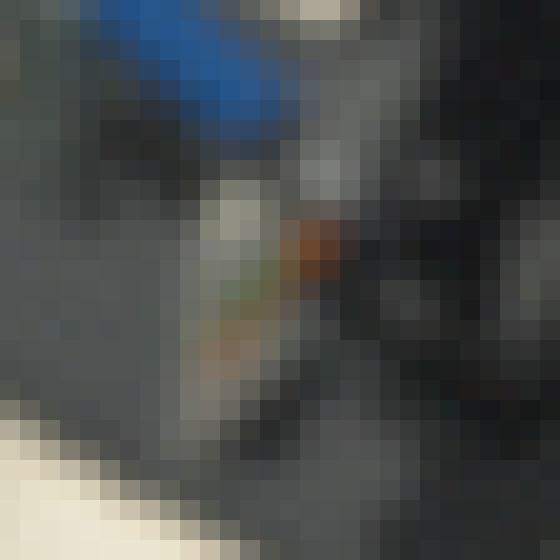

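The pointer, at crop (320,245), lies on the continuation of the green stripe (225,300)–(270,265), with red below it. The bearing is within about 1 mm of the nest. I'll hold briefly, then hand in.

>>> {"fn": "apply_moves", "kwargs": {"series": "0 0 0 0 0 0 0; 0 0 0 0 0 0 0; 0 0 0 0 0 0 0; 0 0 0 0 0 0 0"}}

```text
clock: 14.72
tcp_pos: [0.4855, -0.1897, 0.0377]
orientation: [2.144, 0.161, -2.141]
contact_force: [-2.7, 0.1, 10.3]
grip_width: 0.0002
```

```bash
python3 - <<'E'
from h import *
o=get_obs();print(o['clock'],o['tcp_pos'],o['contact_force']);print(hand_in())
E
```

```text
14.725 [ 0.48554589 -0.18966153  0.03770204] [-2.71833043  0.14522698 10.29627809]
the job is handed in; nothing more can be done
None
```

I took the bearing out of the tray, laid it flat on the marked circle and let go. Then I pressed the key into the green band with the shut fingers and handed the job in at 14.7 s while still holding it. `hand_in()` gives no verdict.

- **Key:** In the last readings the arm was still, with the pad about 26 mm down (roughly 0.31 rad) at 10.3 N. In the coarse side view the orange pointer lines up with the green stripe.
- **Bearing:** It sits against both pins with the foot on it, about 0.5 mm from the computed nest.
- **Other parts:** They were undisturbed when last seen, just after the bearing was lifted; I took no later picture of the whole tray. I never moved near the gauges.
- **Disagreements:** The top and wrist cameras differed by about 2 mm in x. The camera put the finger tips about 8 mm behind the TCP, but touching the tray floor showed only about 2.5 mm. I went by the wrist camera and the felt contact.

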